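# Fit the stored swing arms to the titration stand

## Task

Unhook every swing arm that hangs on the storage board (lift it on its keyhole, bring the wide opening over the screw head, pull it off) and set each in a fork of its own on the grey stand, eye between the cheeks and end plate standing on the stand's base plate. Then push a headed pin through each loaded fork and the arm's eye until its head is fully home against the cheek; any arm, fork and pin may go together, a spare pin just stays on the bench. Do not disturb the bottle, the beaker or the carton.

Things in the scene. Friction and masses are not known exactly. Their poses are not given: they have to be found in the camera images.
- board: blue upright storage board, 270 mm wide (y), 165 mm tall, fixed, three screws 146 mm up at y = -90, 0, +90 mm: shank 8 mm in diameter, then a head 18 mm in diameter, its underside 8.5 and its front 12.5 mm out from the board. Origin: at bench height, middle of the face with the screws; x points straight out of that face (away from the robot), z up
- stand: grey base plate 160 (x) x 360 (y) x 8 mm, fixed to the bench, carrying three forks in a row along its y. Origin: middle of its underside, on the bench; forks are at x = +53 mm, y = -150, 0, +150 mm; z up
- fork0 (a point): fork on the stand: two upright cheeks, 8 mm thick (y), 40 mm long (x), tops 70 mm above the bench, with a 16 mm gap between, open at the top and both x ends; gap floor 36 mm above the bench. A 15 mm hole runs along the stand's y through both cheeks, 53 mm above the bench; the point is the middle of that hole line, midway between the cheeks (outer cheek faces 16 mm either side)
- fork1 (a point): fork on the stand: two upright cheeks, 8 mm thick (y), 40 mm long (x), tops 70 mm above the bench, with a 16 mm gap between, open at the top and both x ends; gap floor 36 mm above the bench. A 15 mm hole runs along the stand's y through both cheeks, 53 mm above the bench; the point is the middle of that hole line, midway between the cheeks (outer cheek faces 16 mm either side)
- fork2 (a point): fork on the stand: two upright cheeks, 8 mm thick (y), 40 mm long (x), tops 70 mm above the bench, with a 16 mm gap between, open at the top and both x ends; gap floor 36 mm above the bench. A 15 mm hole runs along the stand's y through both cheeks, 53 mm above the bench; the point is the middle of that hole line, midway between the cheeks (outer cheek faces 16 mm either side)
- arm0: aluminium swing arm, 0.2 kg, hung on the board's screw at y = -90 mm at the start (may be absent; all alike): end plate 6 (x) x 56 (y) x 110 (z) mm, and a bar 10 mm thick (y), z 33 to 57 mm, running out along x from the plate to the eye. Grip the bar across y from above at about x = 60 mm. Hung, it droops 1 to 3 degrees. Origin: bottom edge of the plate, middle of its back face; x towards the eye, z up
- arm0_key (a point): middle of the wide part of that arm's keyhole in the end plate, at (3, 0, 72) mm in the arm's frame: 26 mm wide opening, from which an 11 mm slot runs up to its closed end at z = 100 mm. Hung, the screw is at the slot's closed end; lifting by 24 mm (within 4) puts the opening over the screw head, then 15 mm or more straight out along +x clears it
- arm0_eye (a point): centre of that arm's eye, at (108, 0, 45) mm in the arm's frame: a 34 mm square lug 10 mm thick (y) with a 16 mm hole along y. With the eye lying on a fork's floor and the end plate standing on the stand's base plate, the holes line up
- arm1: aluminium swing arm, 0.2 kg, hung on the board's screw at y = 0 mm at the start (may be absent; all alike): end plate 6 (x) x 56 (y) x 110 (z) mm, and a bar 10 mm thick (y), z 33 to 57 mm, running out along x from the plate to the eye. Grip the bar across y from above at about x = 60 mm. Hung, it droops 1 to 3 degrees. Origin: bottom edge of the plate, middle of its back face; x towards the eye, z up
- arm1_key (a point): middle of the wide part of that arm's keyhole in the end plate, at (3, 0, 72) mm in the arm's frame: 26 mm wide opening, from which an 11 mm slot runs up to its closed end at z = 100 mm. Hung, the screw is at the slot's closed end; lifting by 24 mm (within 4) puts the opening over the screw head, then 15 mm or more straight out along +x clears it
- arm1_eye (a point): centre of that arm's eye, at (108, 0, 45) mm in the arm's frame: a 34 mm square lug 10 mm thick (y) with a 16 mm hole along y. With the eye lying on a fork's floor and the end plate standing on the stand's base plate, the holes line up
- arm2: aluminium swing arm, 0.2 kg, hung on the board's screw at y = 90 mm at the start (may be absent; all alike): end plate 6 (x) x 56 (y) x 110 (z) mm, and a bar 10 mm thick (y), z 33 to 57 mm, running out along x from the plate to the eye. Grip the bar across y from above at about x = 60 mm. Hung, it droops 1 to 3 degrees. Origin: bottom edge of the plate, middle of its back face; x towards the eye, z up
- arm2_key (a point): middle of the wide part of that arm's keyhole in the end plate, at (3, 0, 72) mm in the arm's frame: 26 mm wide opening, from which an 11 mm slot runs up to its closed end at z = 100 mm. Hung, the screw is at the slot's closed end; lifting by 24 mm (within 4) puts the opening over the screw head, then 15 mm or more straight out along +x clears it
- arm2_eye (a point): centre of that arm's eye, at (108, 0, 45) mm in the arm's frame: a 34 mm square lug 10 mm thick (y) with a 16 mm hole along y. With the eye lying on a fork's floor and the end plate standing on the stand's base plate, the holes line up
- pin0: headed pin, 60 g, lying on the bench (all alike): round shank 12 mm in diameter, x 0 to 46 mm, last 10 mm tapered; grey block head x -32 to 0, 20 mm wide (y), z 0 to 24 mm. Origin: under the junction of head and shank, level with the head's flat underside; the shank axis is at z = 6 mm. x points from head to tip, z up as it lies
- pin0_mid (a point): point on that pin's shank axis, 16 mm from the head; it lies at a fork's point when the pin is fully home in that fork with its head against a cheek (from either side)
- pin1: headed pin, 60 g, lying on the bench (all alike): round shank 12 mm in diameter, x 0 to 46 mm, last 10 mm tapered; grey block head x -32 to 0, 20 mm wide (y), z 0 to 24 mm. Origin: under the junction of head and shank, level with the head's flat underside; the shank axis is at z = 6 mm. x points from head to tip, z up as it lies
- pin1_mid (a point): point on that pin's shank axis, 16 mm from the head; it lies at a fork's point when the pin is fully home in that fork with its head against a cheek (from either side)
- pin2: headed pin, 60 g, lying on the bench (all alike): round shank 12 mm in diameter, x 0 to 46 mm, last 10 mm tapered; grey block head x -32 to 0, 20 mm wide (y), z 0 to 24 mm. Origin: under the junction of head and shank, level with the head's flat underside; the shank axis is at z = 6 mm. x points from head to tip, z up as it lies
- pin2_mid (a point): point on that pin's shank axis, 16 mm from the head; it lies at a fork's point when the pin is fully home in that fork with its head against a cheek (from either side)
- reagent: bystander: closed amber bottle, 80 mm in diameter, 170 mm tall; origin under its middle
- beaker: bystander: glass beaker, 90 mm in diameter, 110 mm tall; origin under its middle
- carton: bystander: cardboard carton 70 x 100 x 90 mm; origin under its middle
There are look-alikes about, which are no part of the job. Leave any yellow look-alike of the pin0 alone. Leave any pink look-alike of the pin2 alone.

How it is judged:
By the outcome, as a careful person would: the job done as asked, in the order asked, and still so for the second after the job is handed in, with the robot touching nothing.
Of arm0, arm1, arm2 only 2 to 3 are there at a start; the rules pass over those that are not, and their reading is None.
At some moment in a run one of pin0, pin1, pin2 may be knocked a few centimetres aside while the robot is not near it.
It also fails if it takes over 210 s, if anything falls off the work surface, if the arm or the gripper's body presses on something with over 40 N, if the wrist force passes 120 N, or if a joint passes its speed limit or range.

## Robot

A 6-joint arm with a two-finger parallel gripper is mounted at the origin on the work surface. World frame = base frame: x ahead of the robot, y to its left, z up, the work surface at z = 0. Lengths are in m, angles in rad, forces in N, time in s.
With the tool pointing down it reaches from about 0.35 to 0.975 m from the base axis. Payload 17.4 kg.
Tool frame: the origin (TCP) lies at the very end of the fingers, on their centre line; the grasp point (between the pads) lies 19 mm behind it; y points along the fingers, z is the direction in which the jaws open and shut, and the axes are right-handed (so a half turn about y gives the same grasp; the last joint's range is limited). The gripper opens to 85 mm and grips with 20 to 120 N. Pads are 22 mm wide; open, the fingers measure 114 mm over their backs; the gripper's body (76 mm by 85 mm) begins 54 mm behind the grasp point. The pads swing forward as they close: fully open they stand 13 mm farther back than shut.
Start: joints at [-1.307, 0.116, 1.442, -0, 1.584, -0.038], TCP at [0.201, -0.645, 0.231] pointing down, gripper open.
Joint ranges: [-2.83, 2.83], [-0.83, 2.19], [0.07, 2.5], [-1.14, 4.28], [0.01, 3], [-2.97, 2.97]. Speed limits (rad/s): [1.89, 1.89, 2.22, 3.14, 3.14, 3.14].

## Interface

Orientations are given as a unit quaternion [x, y, z, w].
In Python, from plant import bot, camera, find_in, cut_out, pinpoint gives the robot as it stands. Calls block until the motion is done:
- bot.move_to(position, orientation): joint-space move of the TCP to a pose.
- bot.move_l(position, frame=None, max_speed=0.15): straight line of the TCP; frame=None keeps the orientation; max_speed is the mean speed in m/s.
- bot.move_j(angles): joint-space move.
- bot.move_gripper(opening, squeeze=None): finger opening in m; squeeze is the grip in N (None keeps the last); returns when the fingers have stopped.
- bot.pause(seconds).
- bot.solve_ik(position, orientation): joint angles nearest the present ones, or None.
- camera(name): name is "scene" or "top" or "wrist"; returns a dict with "image" (400x640x3 uint8, red, green, blue), "range_z" (400x640 float32, m along the optical axis (not along the pixel's ray), 0 where there is no reading), "vertical_fov" (degrees; the focal length in pixels is half the picture's height over the tangent of half this angle, whatever the lens; pixels are square), "cx", "cy" (the principal point, pixels), "origin" and "attitude" of the camera in the world. Camera axes: x right, y down, z forward; pixel columns grow to the right and rows downward; lengths in m; the calibration is good to about 2 mm. A picture is of the moment at which its call begins.
A pose or a line that the arm cannot do raises bot.IKError and nothing moves.
- bot.job_done(): hands the job in, once; it reports no verdict.
Trained networks look in a picture, given as the dict that the camera call returned (one of the last four; its "shot" number tells which), for a name from the list of things; names that differ only in an ending like _2 or _b are one class to them, and where a whole thing is asked for, a point or a joint stands for the part that bears it (a point fixed in the world has none). Each returns a list of dicts, best first, with "p" (0 to 1); they miss things now and then, are a little off and sometimes report something else, mostly with a low value. They report only what shows in the picture. A call takes as long as a camera call. They do not tell look-alikes from the thing itself.
- find_in(picture, thing): "position" ([x, y, z] in m, in the coordinates of the camera as it stood for that picture, good to about 4 mm: the middle of the surface that is visible of it).
- cut_out(picture, thing): "mask" (400x640 bool, what is visible of it).
- pinpoint(picture, thing): "position" ([x, y, z] in m, in the coordinates of the camera as it stood for that picture, good to about 4 mm: a listed point, or the origin of a listed thing).
Readings, each from a call of its own:
- bot.current_time(): time.
- bot.current_q(): joint angles.
- bot.current_dq(): joint speeds.
- bot.current_effort(): joint torques, N m.
- bot.current_ee_pos(): TCP position.
- bot.current_eef_rot(): TCP orientation.
- bot.current_contact_force(): force on the tool from outside, world axes, zero at the start.
- bot.current_moment(): the same for the moment, N m.
- bot.current_gripper_width(): finger opening in m.
Only numpy, scipy, OpenCV 4.12 (cv2) and the standard library are available. Lean on these libraries where they do the work, as an engineer would, in place of code of your own. Each camera call takes 0.05 s, during which the arm holds its last target. There are 200 camera calls.

## Working session

There is one attempt and no reset: what is moved stays moved. The work goes in short steps, each a Python script; the robot and the scene stay as the last script left them, time stands still between calls to the robot, and variables do not carry over. Pictures are saved under pics/ and viewed, about 12 in all and at most 16, crops included, and the job is handed in when it is done.

```bash
ls; mkdir -p pics
cat > h.py <<'E'
import numpy as np, cv2
from scipy.spatial.transform import Rotation as R
from plant import bot, camera, find_in, cut_out, pinpoint
def att(c):
    a=np.array(c["attitude"]);return a if a.shape==(3,3) else R.from_quat(a).as_matrix()
def w(c,p): return att(c)@np.array(p)+np.array(c["origin"])
def save(c,n): cv2.imwrite("pics/"+n,c["image"][:,:,::-1])
def pix(c,p):
    f=200/np.tan(np.radians(c["vertical_fov"])/2);q=att(c).T@(np.array(p)-c["origin"]);return np.array([c["cx"]+f*q[0]/q[2],c["cy"]+f*q[1]/q[2]])
def cloud(c):
    f=200/np.tan(np.radians(c["vertical_fov"])/2);v,u=np.mgrid[0:400,0:640];z=c["range_z"]
    P=np.stack([(u-c["cx"])/f*z,(v-c["cy"])/f*z,z],-1)@att(c).T+np.array(c["origin"]);P[z<=0]=np.nan;return P
E
python3 - <<'E'
from h import *
np.set_printoptions(precision=3,suppress=True)
for n in("scene","top"):
    c=camera(n);save(c,n+"0.png");print(n,c["origin"],c["attitude"],c["vertical_fov"],c["cx"],c["cy"])
    for t in["board","stand","fork0","fork1","fork2","arm0","arm0_key","arm0_eye","pin0","pin0_mid","reagent","beaker","carton"]:
        for d in pinpoint(c,t): 
            p=w(c,d["position"]);print(t,round(d["p"],2),p,pix(c,p).round())
print(bot.current_time(),R.from_quat(bot.current_eef_rot()).as_matrix())
E
```

```text
pics
scene [1.061 0.495 1.042] [ 0.415  0.865 -0.258 -0.116] 53.43651854832575 319.34585964986746 200.29392145401272
board 0.88 [ 0.399  0.262 -0.002] [400. 204.]
board 0.58 [0.41  0.264 0.119] [405. 184.]
stand 0.86 [ 0.541 -0.201 -0.001] [260. 159.]
fork0 0.8 [ 0.593 -0.209  0.051] [244. 158.]
fork0 0.8 [ 0.607 -0.054  0.051] [277. 185.]
fork0 0.73 [ 0.579 -0.359  0.053] [215. 133.]
fork0 0.65 [0.523 0.183 0.096] [358. 200.]
fork0 0.31 [ 0.399  0.266 -0.001] [401. 204.]
fork1 0.8 [ 0.593 -0.209  0.051] [244. 158.]
fork1 0.8 [ 0.607 -0.054  0.051] [277. 185.]
fork1 0.73 [ 0.579 -0.359  0.053] [215. 133.]
fork1 0.65 [0.523 0.183 0.096] [358. 200.]
fork1 0.31 [ 0.399  0.266 -0.001] [401. 204.]
fork2 0.8 [ 0.593 -0.209  0.051] [244. 158.]
fork2 0.8 [ 0.607 -0.054  0.051] [277. 185.]
fork2 0.73 [ 0.579 -0.359  0.053] [215. 133.]
fork2 0.65 [0.523 0.183 0.096] [358. 200.]
fork2 0.31 [ 0.399  0.266 -0.001] [401. 204.]
arm0 0.64 [0.412 0.173 0.047] [375. 183.]
arm0 0.63 [0.402 0.26  0.045] [401. 196.]
arm0_key 0.55 [0.414 0.173 0.119] [377. 169.]
arm0_eye 0.79 [0.52  0.181 0.094] [358. 199
[... 1444 characters left out ...]
.516 0.181 0.096] [287. 216.]
pin0 0.71 [ 0.613 -0.063  0.052] [376. 183.]
pin0 0.56 [ 0.749  0.239 -0.002] [271. 138.]
pin0 0.55 [ 0.494  0.549 -0.001] [161. 222.]
pin0 0.51 [ 0.64   0.157 -0.006] [298. 175.]
pin0 0.47 [0.626 0.22  0.004] [276. 179.]
pin0 0.43 [ 0.629  0.08  -0.001] [325. 179.]
pin0_mid 0.72 [0.759 0.252 0.008] [266. 133.]
pin0_mid 0.64 [0.657 0.158 0.006] [298. 169.]
pin0_mid 0.27 [0.644 0.074 0.008] [327. 174.]
reagent 0.67 [ 0.496  0.548 -0.001] [161. 222.]
beaker 0.62 [ 0.753 -0.097  0.003] [385. 138.]
beaker 0.21 [ 0.574 -0.357  0.056] [482. 199.]
carton 0.65 [ 0.67   0.4   -0.003] [215. 163.]
1.4 [[-0.955  0.     0.297]
 [-0.297 -0.    -0.955]
 [-0.    -1.     0.   ]]
```

Run:
```python
import cv2
a=cv2.imread("pics/top0.png");cv2.imwrite("pics/topc.png",cv2.resize(a[80:300,130:530],None,fx=2,fy=2,interpolation=3))
a=cv2.imread("pics/scene0.png");cv2.imwrite("pics/scenec.png",cv2.resize(a[90:330,190:490],None,fx=2.5,fy=2.5,interpolation=3))
```

```text
(no output)
```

View pics/topc.png

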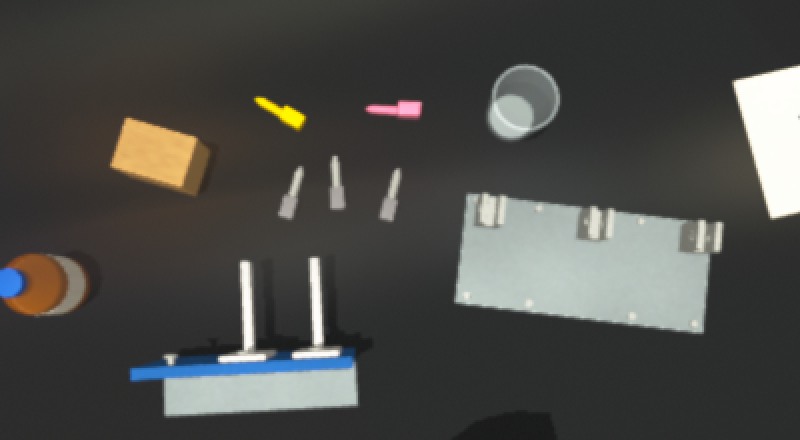

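View pics/scenec.png

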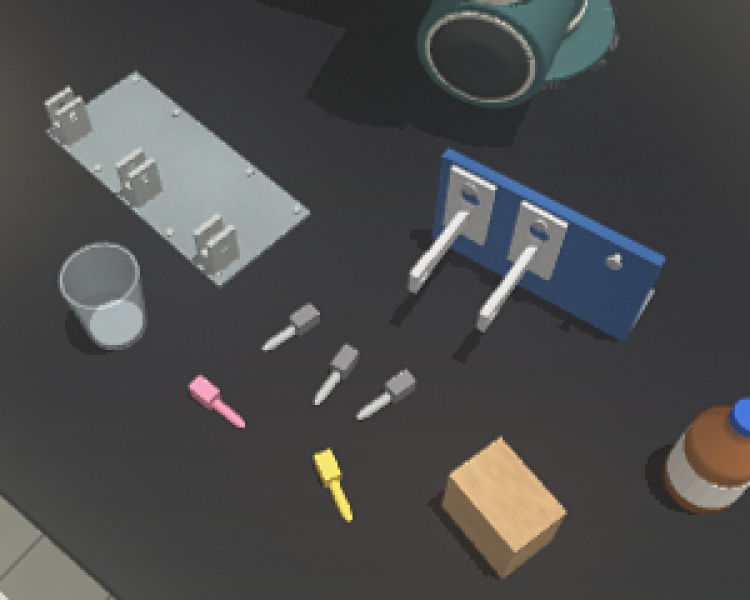

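Candidates: grey pins at top-crop (290,195), (336,185), (391,197) are the real ones. The yellow one at (280,112) and the pink one at (393,108) are look-alikes and stay put. Arms hang at board y=-90 (bar 317,305) and y=0 (bar 248,305), and the +90 screw is empty. I'll move above the arms and look from close by.

```bash
cat >> h.py <<'E'
np.set_printoptions(precision=4,suppress=True)
def quat(psi,pitch=0,ax=None):
    # tool down, jaw direction at yaw psi; extra rotation 'pitch' about horizontal world axis at yaw ax
    Z=np.array([np.cos(psi),np.sin(psi),0]);Y=np.array([0,0,-1.]);r=R.from_matrix(np.stack([np.cross(Y,Z),Y,Z],1))
    if pitch: r=R.from_rotvec(pitch*np.array([np.cos(ax),np.sin(ax),0]))*r
    return r.as_quat()
def bar(c,lo,hi,roi):
    """points in world box roi (x0,x1,y0,y1), z in lo..hi"""
    P=cloud(c).reshape(-1,3);x0,x1,y0,y1=roi
    return P[(P[:,0]>x0)&(P[:,0]<x1)&(P[:,1]>y0)&(P[:,1]<y1)&(P[:,2]>lo)&(P[:,2]<hi)]
def dets(c,t,pm=.4):
    for d in pinpoint(c,t):
        if d["p"]>pm: print(t,round(d["p"],2),w(c,d["position"]))
E
python3 - <<'E'
from h import *
bot.move_gripper(0.06)
print(bot.solve_ik([.47,.22,.33],quat(np.pi/2)),bot.solve_ik([.47,.22,.33],quat(-np.pi/2)))
bot.move_to([.46,.22,.33],quat(-np.pi/2))
c=camera("wrist");save(c,"w1.png");print(c["origin"],att(c))
for t in["arm0","arm0_key","arm0_eye","board"]:dets(c,t)
for cc in(c,camera("top")):
  for roi in((.43,.50,.15,.21),(.43,.50,.24,.30)):
    P=bar(cc,.07,.13,roi); print(len(P))
    if len(P)>20:
        zt=P[:,2]; A=np.c_[P[:,0]-.46,np.ones(len(P))]
        T=P[zt>np.median(zt)-.004]; print("y fit",np.polyfit(T[:,0]-.46,T[:,1],1),"z fit",np.polyfit(T[:,0]-.46,T[:,2],1),np.ptp(T[:,0]))
print(bot.current_time())
E
```

```text
[ 0.3886 -0.2334  1.618  -0.      1.757  -1.1822] [ 0.3886 -0.2334  1.618  -0.      1.757   1.9594]
[0.5396 0.2188 0.4737] [[-0.0017 -0.9518 -0.3068]
 [-1.      0.0016  0.0004]
 [ 0.0001  0.3068 -0.9518]]
arm0 0.79 [0.4028 0.2635 0.0531]
arm0 0.59 [0.4082 0.1698 0.056 ]
arm0_key 0.9 [0.4098 0.1668 0.1221]
arm0_eye 0.82 [0.5147 0.1779 0.0972]
board 0.56 [ 0.4051  0.2626 -0.0016]
730
y fit [0.0658 0.1763] z fit [-0.0107  0.1076] 0.06935462129680503
785
y fit [0.0668 0.266 ] z fit [0.0174 0.1077] 0.06953578465547727
18
0
5.25
```

View pics/w1.png

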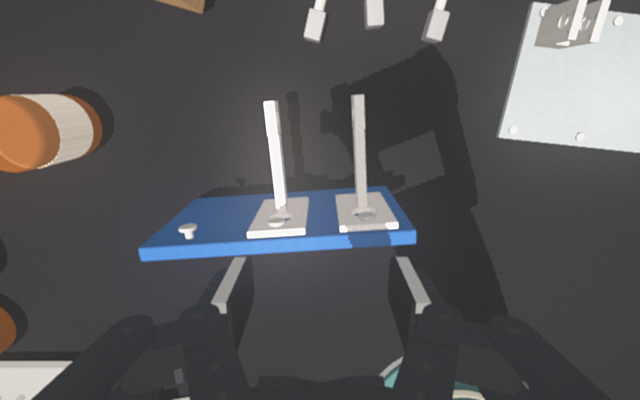

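```bash
cat >> h.py <<'E'
YB=0.066 # board yaw
def unhook(g, z=.083):
    """g: xy grip point on bar"""
    u=np.array([np.cos(YB),np.sin(YB),0]); q=quat(-np.pi/2+YB)
    p=np.array([g[0],g[1],z])
    bot.move_gripper(.05)
    bot.move_to(p+[0,0,.09],q); bot.move_l(p,max_speed=.12)
    bot.move_gripper(0.0,60); print("width",bot.current_gripper_width(),bot.current_contact_force())
    bot.move_l(p+[0,0,.024],max_speed=.04); print("lift",bot.current_contact_force())
    for d in(.008,.016,.028,.045):
        bot.move_l(p+[0,0,.024]+d*u,max_speed=.05); print("pull",d,bot.current_contact_force())
    bot.move_l(p+[0,0,.12]+.06*u,max_speed=.15); print("up",bot.current_contact_force(),bot.current_gripper_width())
E
python3 - <<'E'
from h import *
unhook([.467,.1768])
c=camera("wrist");save(c,"w2.png");dets(c,"arm0_eye");dets(c,"arm0_key");dets(c,"arm0")
print(bot.current_ee_pos(),bot.current_time())
E
```

```text
width 0.008893017059820813 [-0.2797  1.277   5.0435]
lift [ 2.0858 -0.1316 -1.0506]
pull 0.008 [-0.8246  0.5509 -2.1154]
pull 0.016 [ 0.2204  0.6527 -2.0178]
pull 0.028 [-0.2595  0.325  -2.4422]
pull 0.045 [-0.1036  0.0519 -2.4344]
up [ 0.0445  0.3757 -3.2068] 0.008750056274917092
arm0_eye 0.82 [0.5737 0.182  0.2163]
arm0 0.96 [0.4665 0.1766 0.1705]
arm0 0.79 [0.4019 0.2633 0.0543]
[0.5265 0.1807 0.202 ] 10.8
```

View pics/w2.png

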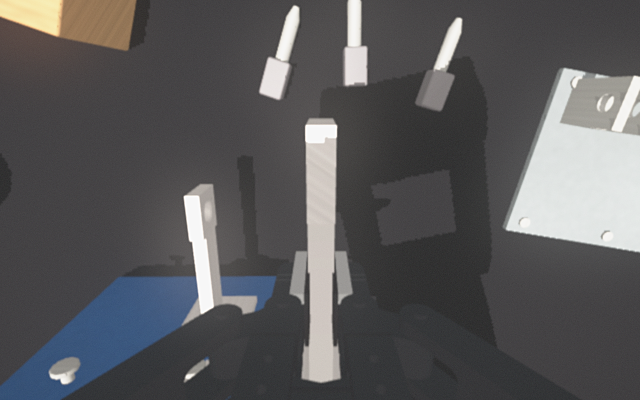

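```bash
cat >> h.py <<'E'
def forks(c,approx,zr=(.064,.077),verbose=True):
    """cheek-top rectangles near approx fork xy -> centre, yaw"""
    out=[]
    for a in approx:
        P=bar(c,*zr,(a[0]-.032,a[0]+.032,a[1]-.03,a[1]+.03))
        if len(P)<30: out.append(None);continue
        r=cv2.minAreaRect(P[:,:2].astype(np.float32)*1000)
        out.append(np.array(r[0])/1000)
        if verbose: print(len(P),"c",out[-1],"size",r[1],"ang",r[2],"z",np.median(P[:,2]))
    return out
E
python3 - <<'E'
from h import *
bot.move_l([.5265,.05,.26],max_speed=.25)
bot.move_l([.55,-.13,.26],quat(-np.pi/2-.13) ,max_speed=.25)
F=[(.612,-.06),(.597,-.21),(.575,-.357)]
for n in("wrist","top","scene"):
    c=camera(n);print(n);forks(c,F)
    if n=="wrist": save(c,"w3.png")
    for t in("fork0","arm0_eye","stand"):dets(c,t)
print(bot.current_ee_pos(),bot.current_time())
E
```

```text
wrist
899 c [ 0.6092 -0.0594] size (32.53071594238281, 39.93950271606445) ang 83.91775512695312 z 0.07111965772344353
893 c [ 0.5931 -0.2085] size (32.49382781982422, 40.075069427490234) ang 83.51107025146484 z 0.07108323573958941
1212 c [ 0.5771 -0.3574] size (33.761817932128906, 40.067630767822266) ang 83.14808654785156 z 0.0707464181525016
fork0 0.95 [ 0.5914 -0.204   0.054 ]
fork0 0.78 [ 0.5777 -0.3558  0.05  ]
fork0 0.69 [ 0.6118 -0.0639  0.0578]
arm0_eye 0.64 [ 0.5998 -0.1357  0.2771]
stand 0.66 [ 0.541  -0.2024  0.0002]
top
96 c [ 0.6092 -0.0609] size (32.81524658203125, 39.17149353027344) ang 84.51494598388672 z 0.06991527259801156
fork0 0.92 [ 0.5965 -0.2104  0.0541]
fork0 0.76 [ 0.6109 -0.0626  0.0516]
stand 0.68 [ 0.5418 -0.2043  0.0013]
scene
74 c [ 0.6108 -0.0565] size (34.09000778198242, 39.91668701171875) ang 87.26323699951172 z 0.06811826096712342
71 c [ 0.5952 -0.2065] size (34.47472381591797, 41.248016357421875) ang 80.52420806884766 z 0.0677023910275365
64 c [ 0.5792 -0.3539] size (38.04384994506836, 41.3087272644043) ang 84.8979263305664 z 0.06763035889958724
fork0 0.85 [ 0.5928 -0.2072  0.0491]
fork0 0.78 [ 0.5828 -0.3562  0.0512]
fork0 0.75 [ 0.6068 -0.0563  0.0529]
fork0 0.68 [ 0.6725  0.3996 -0.0027]
arm0_eye 0.93 [ 0.6011 -0.1374  0.2706]
stand 0.62 [ 0.5381 -0.2011  0.0021]
stand 0.56 [ 0.6749  0.3983 -0.0021]
[ 0.55 -0.13  0.26] 12.9917
```

View pics/w3.png

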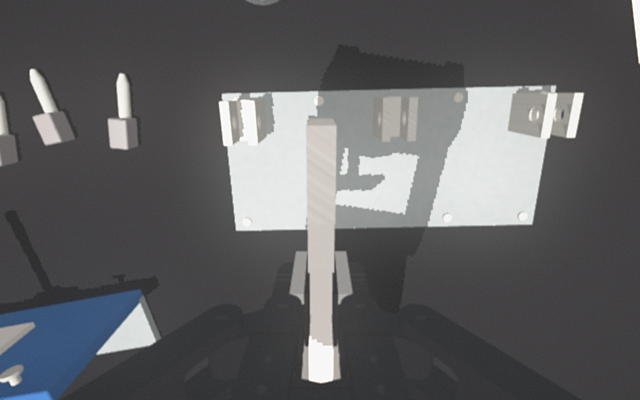

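```bash
cat >> h.py <<'E'
YS=-.1073; US=np.array([np.cos(YS),np.sin(YS),0]);VS=np.array([-np.sin(YS),np.cos(YS),0])
FK=[np.array([.6092,-.0594,.053]),np.array([.5931,-.2085,.053]),np.array([.5771,-.3574,.053])]
def inhand(c):
    """top face of held bar/lug in tool-centred coords: along bar, across, up"""
    tcp=np.array(bot.current_ee_pos());M=R.from_quat(bot.current_eef_rot()).as_matrix()
    v=-M[:,2];v[2]=0; v/=np.linalg.norm(v); u=np.array([v[1],-v[0],0])
    if u[0]<0:u=-u;v=-v
    P=cloud(c).reshape(-1,3)-tcp; P=np.c_[P@u,P@v,P[:,2]]
    P=P[(P[:,0]>.015)&(P[:,0]<.09)&(abs(P[:,1])<.02)&(abs(P[:,2]-.03)<.02)]
    b=P[(P[:,0]<.028)]; e=P[(P[:,0]>.036)]
    e=e[e[:,2]>np.median(e[:,2])-.004]
    print("bar top z",np.median(b[:,2]),"v",np.median(b[:,1]),"| lug z",np.median(e[:,2]),"v",np.median(e[:,1]),"u",np.percentile(e[:,0],[1,99]))
    k=np.polyfit(b[:,0],b[:,2],1)[0];k2=np.polyfit(e[:,0],e[:,2],1)[0];print("slopes",k,k2,len(b),len(e))
E
python3 - <<'E'
from h import *
p=FK[1]-.048*US; p[2]=.20
bot.move_l(p,quat(-np.pi/2+YS),max_speed=.2)
c=camera("wrist");inhand(c)
E
```

```text
bar top z 0.023326536571236706 v -0.0007333195052718937 | lug z 0.027929161885752687 v -0.001114733565173007 u [0.0364 0.0682]
slopes -0.2634823571944137 -0.01620780113927081 829 2774
```

```bash
cat >> h.py <<'E'
def place(k,ueye,dv,droop):
    q=quat(-np.pi/2+YS,-droop,YS+np.pi/2)
    p=FK[k]-ueye*US+dv*VS
    bot.move_l([p[0],p[1],.10],q,max_speed=.12); bot.pause(.2);f0=bot.current_contact_force();print("f0",f0)
    for z in(.080,.072,.064,.056,.049,.047,.0455,.044,.043,.042,.041,.040,.039):
        bot.move_l([p[0],p[1],z],max_speed=.05);bot.pause(.05);f=bot.current_contact_force()-f0;print(z,f)
        if np.linalg.norm(f[:2])>6 or f[2]>5: break
E
python3 - <<'E'
from h import *
place(1,.0505,.0009,.014)
c=camera("wrist");save(c,"w4.png");print(bot.current_time())
E
```

```text
f0 [ 0.0409 -0.9813 -0.9803]
0.08 [ 0.301   1.3471 -0.9261]
0.072 [-0.1507  0.7169 -1.0477]
0.064 [ 0.3426  1.5208 -1.6353]
0.056 [ 0.2973  0.5579 -1.4024]
0.049 [-0.1014  1.2874 -1.2548]
0.047 [-0.1359  1.7076 -1.069 ]
0.0455 [-0.0753  0.5901 -1.157 ]
0.044 [ 0.3309  1.3322 -1.4919]
0.043 [-0.3669  1.1773 -1.2173]
0.042 [0.7262 1.4184 5.3017]
18.4167
```

View pics/w4.png

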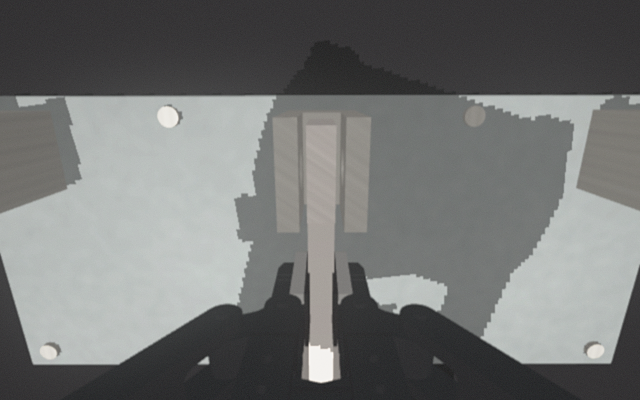

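Arm 1 is centred in fork1 (lug at about (320,165) between cheeks at 287 and 357), and contact came at the predicted height. I'll release it and do the second arm the same way.

Run:
```python
from h import *
bot.move_gripper(.05);p=np.array(bot.current_ee_pos())
bot.move_l(p+[0,0,.10],max_speed=.2)
c=camera("wrist");save(c,"w5.png");dets(c,"arm0_eye",.3);dets(c,"fork0",.5)
for lo,hi,nm in((.0655,.0685,"lug?"),(.0695,.0735,"cheek")):
    P=bar(c,lo,hi,(.55,.64,-.235,-.185))-FK[1]; print(nm,len(P),np.percentile(P@US,[2,50,98]),np.percentile(P@VS,[2,50,98]))
unhook([.4665,.2664])
bot.move_l([.53,.10,.26],max_speed=.25)
p=FK[0]-.050*US; p[2]=.20
bot.move_l(p,quat(-np.pi/2+YS),max_speed=.25)
c=camera("wrist");inhand(c);dets(c,"arm0_eye",.3);print(bot.current_ee_pos(),bot.current_time())
```

```text
arm0_eye 0.84 [ 0.5915 -0.2101  0.0569]
fork0 0.94 [ 0.6088 -0.0627  0.0586]
fork0 0.89 [ 0.5768 -0.3592  0.0529]
fork0 0.72 [ 0.5909 -0.2065  0.0536]
lug? 534 [-0.0428 -0.0294 -0.0051] [-0.0081  0.0001  0.0048]
cheek 2674 [-0.0182  0.0013  0.0192] [-0.0155  0.0001  0.0155]
width 0.008711309827199032 [-0.0734 -1.315   2.5694]
lift [ 1.3368  0.19   -1.6651]
pull 0.008 [ 0.3268 -1.1999 -2.3769]
pull 0.016 [ 0.1421  0.3902 -2.0488]
pull 0.028 [ 0.2576  0.5536 -2.5828]
pull 0.045 [ 0.5188  0.4517 -2.0222]
up [-0.3826  0.5714 -2.824 ] 0.008739473071266752
bar top z 0.02372929076031638 v -0.001026722612344196 | lug z 0.028423124356914423 v -0.0010656242265957962 u [0.0363 0.0628]
slopes -0.7918805759186828 -0.015575286825248634 811 2292
arm0_eye 0.7 [ 0.5888 -0.2072  0.0582]
[ 0.5596 -0.0527  0.2007] 27.825
```

View pics/w5.png

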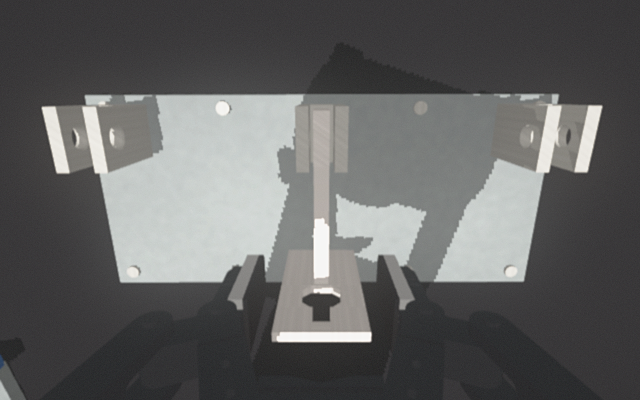

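Run:
```python
from h import *
place(0,.0455,.001,.014)
bot.move_gripper(.05);p=np.array(bot.current_ee_pos())
bot.move_l(p+[0,0,.10],max_speed=.2)
bot.move_l([.555,-.13,.20],max_speed=.2)
c=camera("wrist");save(c,"w6.png")
for k in(0,1):
    P=bar(c,.060,.076,(.5,.7,-.3,.0))-FK[k]; u,v,z=P@US,P@VS,P[:,2]+.053
    L=(abs(v)<.004)&(u>-.03)&(u<.03)&(z>.0672); C=(abs(v)>.009)&(abs(v)<.02)&(abs(u)<.03)&(z>.0675)
    print(k,"lug u",np.percentile(u[L],[1,50,99]),"v",np.median(v[L]),"z",np.median(z[L]),"cheek u",np.percentile(u[C],[1,50,99]),"v",np.percentile(v[C],[1,99]),np.median(z[C]))
dets(c,"arm0_eye",.3);dets(c,"fork0",.5);dets(c,"arm0",.5)
t=camera("top");dets(t,"pin0",.3);dets(t,"pin0_mid",.2);print(bot.current_time())
```

```text
f0 [ 0.0109 -0.1537 -1.7242]
0.08 [-0.571   0.1606 -0.102 ]
0.072 [ 0.5127 -0.1108 -0.6537]
0.064 [-0.1914 -0.1868  0.2512]
0.056 [-0.337  -0.0171  0.1035]
0.049 [-0.2381  0.4494 -0.6363]
0.047 [ 0.3027 -0.2391 -1.1529]
0.0455 [ 0.4942 -0.136  -0.3787]
0.044 [0.356  0.9573 0.0155]
0.043 [ 0.4423  1.3504 -0.0392]
0.042 [0.996  0.0784 5.4233]
0 lug u [-0.0241  0.0004  0.0174] v -1.659455889403634e-05 z 0.07119774141469701 cheek u [-0.0195  0.0005  0.0197] v [-0.0162  0.016 ] 0.07116352351260186
1 lug u [-0.0252  0.0001  0.0173] v -0.00011080114385132316 z 0.0712426778087237 cheek u [-0.0194  0.0009  0.0202] v [-0.016   0.0162] 0.07121926717426597
arm0_eye 0.75 [ 0.5896 -0.2113  0.057 ]
fork0 0.92 [ 0.6093 -0.0611  0.0554]
fork0 0.83 [ 0.5756 -0.3585  0.0524]
fork0 0.7 [ 0.5896 -0.2054  0.0557]
arm0 0.8 [ 0.4849 -0.1982  0.0123]
arm0 0.69 [ 0.5019 -0.0474  0.0094]
pin0 0.65 [0.6263 0.2212 0.0051]
pin0 0.65 [0.7566 0.0727 0.0008]
pin0 0.58 [ 0.7498  0.2405 -0.0044]
pin0 0.55 [0.6294 0.0822 0.0016]
pin0 0.54 [ 0.6384  0.1591 -0.0013]
pin0_mid 0.71 [0.7615 0.2532 0.0075]
pin0_mid 0.65 [0.6553 0.1574 0.0077]
34.6333
```

View pics/w6.png

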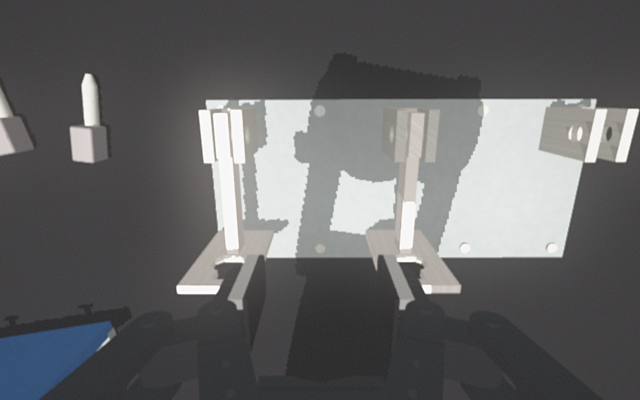

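```bash
cat >> h.py <<'E'
def pinpose(c,a):
    """a approx origin xy; returns head centre xy, yaw (head->tip)"""
    Q=bar(c,.007,.030,(a[0]-.07,a[0]+.07,a[1]-.055,a[1]+.055))
    H=Q[Q[:,2]>.0205];H=H[np.linalg.norm(H[:,:2]-np.median(H[:,:2],0),axis=1)<.022]
    S=Q[(Q[:,2]<.0155)&(np.linalg.norm(Q[:,:2]-np.median(H[:,:2],0),axis=1)<.06)&(np.linalg.norm(Q[:,:2]-np.median(H[:,:2],0),axis=1)>.024)]
    r=cv2.minAreaRect(H[:,:2].astype(np.float32)*1000);h=np.array(r[0])/1000
    d=np.median(S[:,:2],0)-h
    ang=np.radians(r[2])+(0 if r[1][0]>r[1][1] else np.pi/2)
    if np.cos(ang)*d[0]+np.sin(ang)*d[1]<0: ang+=np.pi
    ang=(ang+np.pi)%(2*np.pi)-np.pi
    print("head",h,"size",r[1],"yaw",ang,"shankyaw",np.arctan2(d[1],d[0]),"n",len(H),len(S),"z",np.median(H[:,2]))
    return h,ang
E
python3 - <<'E'
from h import *
bot.move_gripper(.05)
bot.move_to([.615,.085,.17],quat(np.pi/2-.2))
c=camera("wrist");save(c,"w7.png")
pinpose(c,(.629,.082));dets(c,"pin0_mid",.3);dets(c,"pin0",.3);print(bot.current_time())
E
```

```text
head [0.6111 0.0829] size (19.56031608581543, 31.650726318359375) yaw -0.21736055026954304 shankyaw -0.23753618333433124 n 847 424 z 0.02490633538873377
pin0_mid 0.97 [0.6617 0.1575 0.0043]
pin0_mid 0.97 [0.758  0.2548 0.0046]
pin0 0.96 [ 0.7482  0.2398 -0.0013]
pin0 0.94 [0.758  0.0693 0.0017]
pin0 0.89 [0.6422 0.1612 0.0024]
pin0 0.87 [0.6286 0.0779 0.0028]
pin0 0.56 [0.6233 0.2229 0.0025]
37.2833
```

View pics/w7.png

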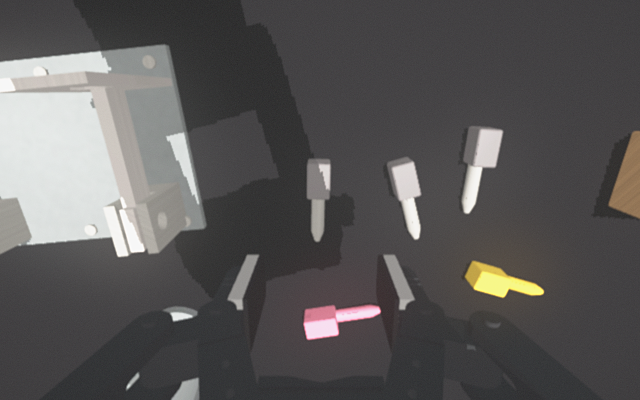

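```bash
cat >> h.py <<'E'
def pick(h,yaw):
    q=quat(yaw+np.pi/2); bot.move_to([*h,.06],q); bot.move_l([*h,.003],max_speed=.1)
    bot.move_gripper(0,60); print("width",bot.current_gripper_width(),bot.current_contact_force())
    bot.move_l([*h,.16],max_speed=.2)
def pinrel(c,k):
    """shank & fork in same wrist picture, coords (u,v,z) about FK[k]"""
    P=cloud(c).reshape(-1,3)-FK[k]; A=np.c_[P@US,P@VS,P[:,2]+.053]
    C=A[(abs(A[:,0])<.03)&(abs(A[:,1])<.02)&(A[:,2]>.066)&(A[:,2]<.076)]
    C=C[abs(C[:,1])>.009]
    tcp=np.array(bot.current_ee_pos())-FK[k]; tu,tv,tz=tcp@US,tcp@VS,tcp[2]+.053
    S=A[(abs(A[:,0]-tu)<.012)&(A[:,1]>tv-.057)&(A[:,1]<tv-.020)&(abs(A[:,2]-tz-.006)<.012)]
    S=S[S[:,2]>np.median(S[:,2])-.003] if len(S) else S
    print("tcp uvz",tu,tv,tz); print("cheek u",np.percentile(C[:,0],[1,99]),"mid",np.percentile(C[:,0],[1,99]).mean(),"v",np.percentile(C[:,1],[1,99]),"z",np.median(C[:,2]),len(C))
    if len(S): print("shank u near/far",np.median(S[S[:,1]>tv-.035,0]),np.median(S[S[:,1]<tv-.035,0]),"top z",np.percentile(S[:,2],95),"vmin",S[:,1].min(),len(S))
E
python3 - <<'E'
from h import *
pick([.6111,.0829],-.225)
p=FK[0]+.10*VS; q=quat(YS)
bot.move_l([p[0],p[1],.16],q,max_speed=.2)
bot.move_l([p[0],p[1],.050],max_speed=.15)
c=camera("wrist");save(c,"w8.png");pinrel(c,0);print(bot.current_contact_force(),bot.current_time())
E
```

```text
width 0.018584860356458347 [-1.6745 -0.2459  6.2025]
tcp uvz 0.0006233352701588042 0.10011634917961498 0.05130189932118079Traceback (most recent call last):
  File "<stdin>", line 6, in <module>
  File "h.py", line 92, in pinrel
    print("tcp uvz",tu,tv,tz); print("cheek u",np.percentile(C[:,0],[1,99]),"mid",np.percentile(C[:,0],[1,99]).mean(),"v",np.percentile(C[:,1],[1,99]),"z",np.median(C[:,2]),len(C))
                                               ~~~~~~~~~~~~~^^^^^^^^^^^^^^^
    return _quantile_unchecked(
        a, q, axis, out, overwrite_input, method, keepdims, weights)
    return _ureduce(a,
                    func=_quantile_ureduce_func,
    ...<5 lines>...
                    overwrite_input=overwrite_input,
                    method=method)
    r = func(a, **kwargs)
    result = _quantile(arr,
                       quantiles=q,
    ...<2 lines>...
                       out=out,
                       weights=wgt)
    slices_having_nans = np.isnan(arr[-1, ...])
                                  ~~~^^^^^^^^^
IndexError: index -1 is out of bounds for axis 0 with size 0
```

View pics/w8.png

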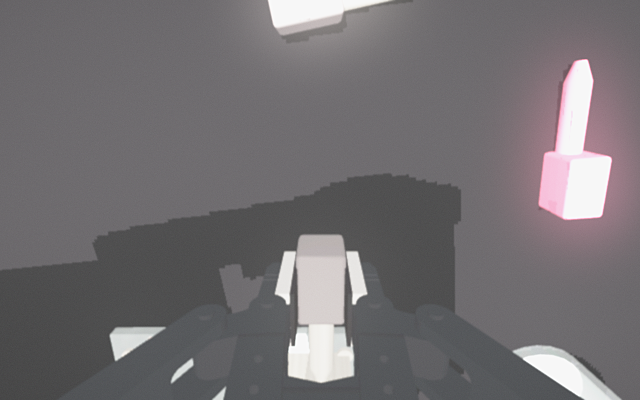

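The wrist camera sits behind the pin here, so the fork is hidden. I'll raise the arm and view the forks from this same orientation, comparing them with the pin held in the same picture.

Run:
```python
from h import *
p=FK[0]+.10*VS;bot.move_l([p[0],p[1],.2],max_speed=.2)
for k,dv in((0,-.075),(1,-.075)):
    p=FK[k]+dv*VS;bot.move_l([p[0],p[1],.2],max_speed=.2);bot.pause(.2)
    tcp=np.array(bot.current_ee_pos());c=camera("wrist")
    P=cloud(c).reshape(-1,3);D=P-FK[k];A=np.c_[D@US,D@VS,P[:,2]]
    C=A[(abs(A[:,0])<.03)&(abs(A[:,1])<.02)&(A[:,2]>.067)&(A[:,2]<.076)&(abs(A[:,1])>.009)]
    print(k,"tcp u",(tcp-FK[k])@US,"cheek u",np.percentile(C[:,0],[1,99]),"mid",np.percentile(C[:,0],[1,99]).mean(),"v",np.percentile(C[:,1],[1,99]),len(C))
    r=cv2.minAreaRect(C[:,:2].astype(np.float32)*1000);print(r)
    L=A[(abs(A[:,1])<.004)&(abs(A[:,0])<.03)&(A[:,2]>.068)&(A[:,2]<.076)];print("lug",np.percentile(L[:,0],[1,99]))
    D=P-tcp;B=np.c_[D@US,D@VS,D[:,2]]
    H=B[(abs(B[:,0])<.014)&(abs(B[:,1])<.022)&(B[:,2]>.017)&(B[:,2]<.026)]
    print("held head u",np.percentile(H[:,0],[1,50,99]),"v",np.percentile(H[:,1],[1,99]),"z",np.percentile(H[:,2],[5,50,95]),len(H))
save(c,"w9.png");print(bot.current_time())
```

```text
0 tcp u 4.8049654584301354e-05 cheek u [-0.0202  0.0194] mid -0.00041277480997318865 v [-0.0155  0.0159] 1025
((-0.3744697570800781, 0.19727134704589844), (31.55807113647461, 39.978397369384766), 89.95883178710938)
lug [-0.0169  0.0168]
held head u [-0.0126  0.0008  0.0127] v [-0.0148  0.016 ] z [0.0193 0.0212 0.0227] 3709
1 tcp u 0.00015739034935514842 cheek u [-0.0197  0.0196] mid -5.365060359884856e-05 v [-0.0155  0.016 ] 1071
((-0.22880172729492188, 0.28644275665283203), (39.89177703857422, 31.63068962097168), 0.009873373433947563)
lug [-0.016  0.017]
held head u [-0.0126  0.0008  0.0127] v [-0.0148  0.0161] z [0.0193 0.0212 0.0227] 3718
45.6917
```

View pics/w9.png

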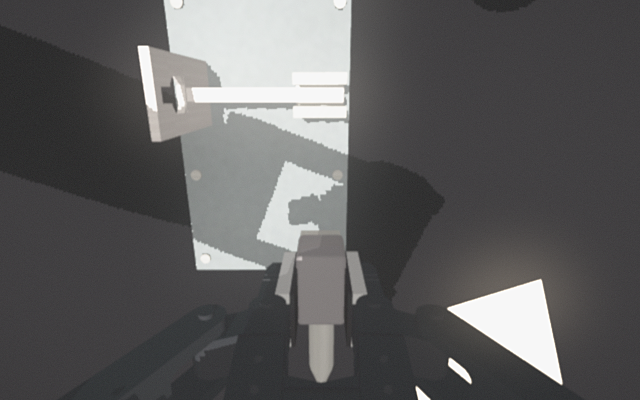

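```bash
cat >> h.py <<'E'
def insert(k,du=-.0008,z=.050,vs=None):
    q=quat(YS)
    P=lambda v,du=du:(FK[k]+v*VS+du*US)[:2]
    bot.move_l([*P(.10),.2],q,max_speed=.25); bot.move_l([*P(.10),z],max_speed=.15); bot.pause(.3)
    f0=bot.current_contact_force();print("f0",f0)
    for v in vs or list(np.arange(.085,.0355,-.004))+list(np.arange(.0355,.028,-.001)):
        bot.move_l([*P(v),z],max_speed=.05);bot.pause(.08)
        f=bot.current_contact_force()-f0;print(round(v,4),"u,v,z force",np.array([f@US,f@VS,f[2]]).round(2))
        if f@VS>12 or abs(f@US)>10 or abs(f[2])>10: break
E
python3 - <<'E'
from h import *
insert(0)
print(bot.current_time(),(np.array(bot.current_ee_pos())-FK[0])@VS)
E
```

```text
f0 [ 0.299   0.0451 -1.2005]
0.085 u,v,z force [-0.58  0.19  2.07]
0.081 u,v,z force [-0.03  0.58  0.6 ]
0.077 u,v,z force [-0.27 -0.07  1.18]
0.073 u,v,z force [-1.04  0.13  0.52]
0.069 u,v,z force [-0.29  0.07  0.85]
0.065 u,v,z force [-0.56  0.57  0.86]
0.061 u,v,z force [-0.61  0.27  0.62]
0.057 u,v,z force [-0.81 -0.45  0.4 ]
0.053 u,v,z force [ 0.27 -1.1   0.86]
0.049 u,v,z force [-0.01 -0.6   0.33]
0.045 u,v,z force [-0.31  0.05  0.99]
0.041 u,v,z force [-0.23  0.3   0.55]
0.037 u,v,z force [ 0.08  0.22 -0.27]
0.0355 u,v,z force [ 0.21 -0.17  1.33]
0.0345 u,v,z force [-0.46  0.07  0.1 ]
0.0335 u,v,z force [-0.39  0.35 -0.14]
0.0325 u,v,z force [-0.14 -0.46  0.98]
0.0315 u,v,z force [-0.15  5.47  0.69]
0.0305 u,v,z force [ 0.39 13.49  0.72]
55.125 0.03210790855798961
```

Run:
```python
from h import *
bot.move_gripper(.045);p=np.array(bot.current_ee_pos());bot.move_l(p+[0,0,.15],max_speed=.2)
bot.move_to([.63,.165,.19],quat(np.pi/2+.1))
c=camera("wrist");save(c,"w10.png")
dets(c,"pin0",.3);pinpose(c,(.64,.159))
t=camera("scene");save(t,"s10.png")
a=cv2.imread("pics/s10.png")[110:270,190:430];b=cv2.imread("pics/w10.png")
cv2.imwrite("pics/s10c.png",np.vstack([cv2.resize(a,(480,320),interpolation=3),cv2.resize(b,(480,280))]));print(bot.current_time())
```

```text
pin0 0.98 [0.6441 0.1598 0.001 ]
pin0 0.93 [ 0.612  -0.0437  0.0481]
pin0 0.86 [0.6272 0.2238 0.0008]
pin0 0.72 [0.7595 0.0698 0.0019]
pin0 0.58 [ 0.75    0.2395 -0.0014]
head [0.626  0.1558] size (31.76421546936035, 19.38610076904297) yaw 0.09161664469419861 shankyaw 0.12839483341286953 n 762 429 z 0.02483836605802353
57.875
```

View pics/s10c.png

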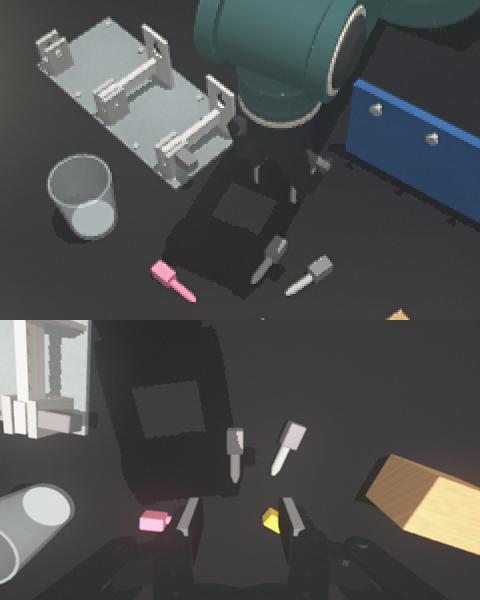

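Pin 1 is home in fork0, with its head against the cheek at (60,420) in the lower view. Next I'll put the pin at (235,455) into fork1.

Run:
```python
from h import *
pick([.626,.1558],.105)
insert(1,du=-.0006)
print((np.array(bot.current_ee_pos())-FK[1])@VS)
bot.move_gripper(.045);p=np.array(bot.current_ee_pos());bot.move_l(p+[0,0,.15],max_speed=.2)
# look at both from the side of the heads
q=FK[0]-.02*VS-.0*US;bot.move_l([q[0]-.02,q[1]-.06,.22],max_speed=.2);bot.pause(.2)
c=camera("wrist");save(c,"w11.png");dets(c,"pin0",.3);dets(c,"pin0_mid",.2)
for k in(0,1):
    P=cloud(c).reshape(-1,3)-FK[k];A=np.c_[P@US,P@VS,P[:,2]+.053]
    H=A[(abs(A[:,0])<.013)&(A[:,1]>.0175)&(A[:,1]<.06)&(A[:,2]>.064)&(A[:,2]<.076)]
    if len(H)>20:print(k,"head u",np.percentile(H[:,0],[2,98]),"v",np.percentile(H[:,1],[1,99]),"z",np.median(H[:,2]))
print(bot.current_time())
```

```text
width 0.018221676435742264 [-0.6584 -0.2364  5.5354]
f0 [-0.2873 -0.2401 -1.4365]
0.085 u,v,z force [1.1  0.13 0.72]
0.081 u,v,z force [-0.24  0.74  0.62]
0.077 u,v,z force [ 0.47 -0.19  0.95]
0.073 u,v,z force [1.52 0.16 1.  ]
0.069 u,v,z force [0.09 1.07 1.03]
0.065 u,v,z force [0.91 1.1  1.18]
0.061 u,v,z force [ 0.66 -0.09  1.04]
0.057 u,v,z force [1.06 1.09 0.88]
0.053 u,v,z force [-0.07  0.05  0.9 ]
0.049 u,v,z force [0.13 0.71 0.66]
0.045 u,v,z force [0.93 0.42 0.48]
0.041 u,v,z force [0.18 0.31 1.29]
0.037 u,v,z force [-0.4  -0.15  1.62]
0.0355 u,v,z force [0.49 0.36 0.75]
0.0345 u,v,z force [-0.3   0.93  1.05]
0.0335 u,v,z force [0.79 1.06 0.4 ]
0.0325 u,v,z force [ 0.63 -0.12  1.28]
0.0315 u,v,z force [-0.58  8.09  2.81]
0.0305 u,v,z force [-0.88 15.68  3.37]
0.03233509505817485
pin0 0.9 [ 0.6075 -0.0447  0.0494]
pin0 0.69 [ 0.595  -0.1917  0.0451]
pin0_mid 0.62 [ 0.5924 -0.2085  0.05  ]
pin0_mid 0.53 [ 0.7558 -0.0952  0.0021]
0 head u [-0.0118  0.0075] v [0.0176 0.0477] z 0.07037015287723286
1 head u [-0.0118  0.0078] v [0.0179 0.0486] z 0.0702762645682346
72.375
```

View pics/w11.png

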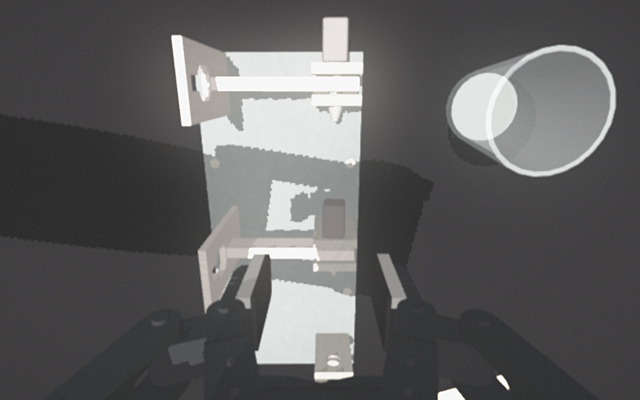

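Run:
```python
from h import *
for k in(0,1):
    p=FK[k]-.05*VS;bot.move_l([p[0],p[1],.2],max_speed=.2);bot.pause(.2);c=camera("wrist")
    P=cloud(c).reshape(-1,3)-FK[k];A=np.c_[P@US,P@VS,P[:,2]+.053];A=A[(A[:,2]>.0665)&(A[:,2]<.077)]
    H=A[(abs(A[:,0])<.006)&(A[:,1]>.006)&(A[:,1]<.06)];C=A[(abs(A[:,0])>.0145)&(abs(A[:,0])<.019)&(abs(A[:,1])<.03)]
    h=np.sort(H[:,1]);g=np.diff(h);i=g.argmax();print(k,"head end",np.percentile(h,[99,99.8]),"largest gap",g[i],"at",h[i],"cheek v",np.percentile(C[:,1],[.5,1,99,99.5]))
t=camera("scene")
for n in("reagent","beaker","carton"):dets(t,n,.5)
print(bot.current_time())
```

```text
0 head end [0.0478 0.0478] largest gap 0.00069825851407904 at 0.024086953903700106 cheek v [-0.0158 -0.0156  0.0161  0.0161]
1 head end [0.0479 0.048 ] largest gap 0.0007078835300327151 at 0.027719775255242694 cheek v [-0.0156 -0.0156  0.0161  0.0161]
reagent 0.96 [0.4943 0.5467 0.0009]
beaker 0.95 [ 0.7531 -0.0929 -0.0037]
carton 0.96 [0.6746 0.3996 0.001 ]
74.325
```

Both head ends lie 31.7–31.9 mm beyond the cheek face (the head is 32 mm long), so both pins are fully home. The bottle, beaker and carton haven't moved.

```bash
python3 -c "
from h import *
bot.move_l([.5,-.15,.3],max_speed=.2);bot.job_done();print(bot.current_time())"
```

```text
the job is handed in; nothing more can be done
the job is handed in; nothing more can be done
```

The job is done and handed in, with the clock at about 75 s of the 210 s allowed.

- **Arms:** Two arms were on the board, at y = -90 and y = 0; the y = +90 screw was empty. I unhooked both and set them in the middle fork and the fork at stand y = +150 mm. Each eye is centred between the cheeks to about 0.1 mm, and its lug is centred along the fork to within about 0.5 mm.
- **Pins:** I pushed a grey pin through each loaded fork until the head met the cheek, at about 13 N in one and 16 N in the other. In the last check the head ends were 47.8 and 48.0 mm from the fork centre, where fully home is 48.
- **Left alone:** The third grey pin and the yellow and pink look-alikes were not touched. The bottle, beaker and carton read within about 6 mm of their first positions, which is roughly the measuring error.
- **Disagreement:** An earlier view at a more slanted angle read one head end at 48.6 mm and both heads about 2 mm off to the side. The closer look gave 48.0 for that head. I took the sideways reading as camera error and didn't measure it again.

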